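# Set and lock the slip-pressure regulator

### The job

On the sloped control box, turn the black regulator knob until its nose points at the raised wedge on the ring around it. Then slide the steel locking fork fully home around the knob's neck, with the nose still on the wedge. Leave the ring as it is set and do not disturb the other things on the table.

Things in the scene. Friction and masses are not known exactly. Their poses are not given: they have to be found in the camera images.
- knob (a joint): Angle (rad) of the regulator knob. 0: its nose points straight up the slope of the console's face; grows as the knob turns clockwise seen from in front of the face (looking along the knob's axis onto the face). End stops at -1.6 and 1.6. Stiff enough (0.12 N m of friction) to stay where it is left.
- index (a joint): Angle (rad) of the index ring, same zero, axis and direction as knob: the knob's nose is on the index when knob equals index. Very stiff (1 N m); it was set beforehand and must stay.
- lock (a joint): Travel (m) of the locking fork along the face: 0 is fully withdrawn (left, +y of the console), 0.070 is its end stop, fully home around the knob's neck. Friction 3 N, stays where left. Its tines reach the neck at about 0.044.
- knob_grip (a point): Where to grip the black regulator knob: on its axis, 36 mm out from the face. z: along the axis, out of the face; x: toward the nose; y: across the grip. The knob is a bar 58 mm long (32 mm behind the axis, 26 mm ahead), 18 mm wide, from 14 to 46 mm above the face, white line on top, on a round steel neck 24 mm in diameter.
- knob_nose (a point): Tip of the knob's narrow nose (7 mm wide, 15 to 29 mm above the face), 44 mm from the axis, 22 mm above the face. Within 75 mm of the axis nothing but the knob is higher than 11 mm above the face, except the lock's handle once the lock is in.
- index_mark (a point): The inner point of the raised dark steel wedge (12 mm wide, 9 mm high) on the flat aluminium index ring (42 to 54 mm radius; the wedge reaches 65 mm) around the knob: 46 mm from the knob's axis, 9 mm above the face. The only raised thing on the ring; this is the mark for the nose.
- lock_handle (a point): Where to grip the locking fork's handle, an upright aluminium block on the fork: 16 mm thick along x, 40 mm long along y, 10 to 46 mm above the face; the point is at its middle, 34 mm above the face, 75 mm left of the slot's centre. z: out of the face; x: up the slope; y: to the console's left. It slides along -y, between two rails 8 mm high, 30 to 38 mm off its centre line.
- lock_slot (a point): The centre of the fork's open slot (28 mm wide, tines 14 mm wide and 6 mm thick, 4.5 to 10.5 mm above the face). It lies on the knob's axis when the lock is fully home, 70 mm left of it when fully withdrawn; the fork runs below the bar, around the neck.
- console: Grey control box, 320 mm wide, 170 mm along its slope, on red brackets, fixed to the table, facing roughly to the robot's left. Its face slopes 31.5 degrees from level, low edge to its front (-x). Origin: on the table below the face's centre, which is 105 mm up. x: front to back, level; y: left; z: up. The knob's axis meets the face 35 mm right of that centre.
- spatula: Bystander: spatula 200 mm long lying in front of the console. Origin near its middle.
- mould: Bystander: octagonal plaster mould, 120 mm wide, 64 mm high, behind the console. Origin under its centre.
- mug: Bystander: white mug, 80 mm wide, 90 mm high, in front of the console. Origin under its centre.
- jar: Bystander: closed blue jar, 72 mm wide, 100 mm high, behind the console. Origin under its centre.
- rib: Bystander: flat wooden rib, 135 mm long, 12 mm thick, on the robot's right. Origin under its middle.
- bowl: Bystander: terracotta bowl, 120 mm wide, 55 mm high, on the robot's left. Origin under its centre.
- brush: Bystander: brush 190 mm long, lying on the robot's right. Origin near its middle.

How it is judged:
By the outcome, as a careful person would: the job done as asked, in the order asked, and still so for the second after the job is handed in, with the robot touching nothing.
It also fails if it takes over 48 s, if anything falls off the work surface, if the arm or the gripper's body presses on something with over 40 N, if the wrist force passes 120 N, or if a joint passes its speed limit or range.

### The arm

A 6-joint arm with a two-finger parallel gripper is mounted at the origin on the work surface. World frame = base frame: x ahead of the robot, y to its left, z up, the work surface at z = 0. Lengths are in m, angles in degrees, forces in N, time in s.
With the tool pointing down it reaches from about 0.3 to 0.85 m from the base axis. Payload 5.4 kg.
Tool frame: the origin (TCP) lies at the very end of the fingers, on their centre line; the grasp point (between the pads) lies 19 mm behind it; z points along the fingers, y is the line along which they close (so a half turn about z gives the same grasp; the last joint's range is limited). The gripper opens to 85 mm and grips with 20 to 120 N. Pads are 22 mm wide; open, the fingers measure 114 mm over their backs; the gripper's body (76 mm by 85 mm) begins 54 mm behind the grasp point. The pads swing forward as they close: fully open they stand 13 mm farther back than shut.
Start: joints at [59.181, 9.076, 91.501, -0, 79.423, -12.038], TCP at [0.185, 0.544, 0.231] pointing down, gripper open.
Joint ranges: [-166.64, 166.64], [-54.1, 131.32], [10.49, 154.53], [-73.88, 253.88], [9.74, 151.15], [-171.62, 171.62]. Speed limits (degrees/s): [147.25, 147.25, 180, 180, 180, 180].

### API

Orientations are given as [roll, pitch, yaw] about the fixed x, y, z axes, in that order (R = Rz(yaw) Ry(pitch) Rx(roll)).
In Python, from rig import status, eyes, order gives the robot as it stands.
- The arm moves only by the tool carry_out, never from a script. Its argument "motion" is text: rows parted by semicolons, each of 7 numbers parted by spaces: the shift along the tool's x, y, z scaled (see below), then the turn, a rotation vector about the tool's x, y, z scaled (see below), then the opening, from -1 (shut) to 1 (fully open). A call has 1 to 12 rows; each row is the pose to reach, as a shift and turn from the pose commanded when the call began, along the tool's axes at that moment, turning the shorter way round; what a row does not reach only later rows make up. The controller multiplies each number of a shift by 120 mm and each number of a turn by 180 degrees. A row lasts 1/12 s, in which the tool goes at most 41.7 mm and 7.16 degrees, less where a joint would pass 70% of its speed; a pose out of reach is approached as far as the arm can. A call with a number of a shift or a turn outside -1 to 1 is refused whole. A call with a gripper value outside its range is refused whole. The fingers move at their own pace and stop on an object; "newtons" is the grip in N (left out, the last holds). Time passes only in rows, so rows that repeat a pose let the fingers close. It gives the time, the measured TCP pose, the force, the opening and the grip force at its end, in the units of the state.
- status.sense(): the state, without advancing time (a new reading comes with each control period).
- eyes.snapshot(name): name is "side" or "top" or "wrist"; returns the picture (480x640x3 uint8, blue, green, red); there is no depth.
- eyes.camera_info(name): a dict with "intrinsics" (3x3 intrinsics, pixels), "rvec" (rotation vector, rad) and "tvec" (3), from world to camera coordinates, as OpenCV has them; the wrist camera has in their place "mount" (4x4, takes a point from camera to tool coordinates, whose origin is the TCP and whose axes are the flange's). Camera axes: x right, y down, z forward; pixel columns grow to the right and rows downward; lengths in m; the calibration is good to about 2 mm. A picture is of the moment at which its call begins: read the wrist's pose just before it. camera_info takes no time and is no camera call.
- order.sign_off(): hands the job in; it is judged then, once.
The state is a dict: "time_s": time; "q": joint angles; "joint_velocities": joint speeds; "joint_torque": joint torques, N m; "eef_pos": TCP position; "eef_rot": TCP orientation; "force": force on the tool from outside, world axes, zero at the start; "ft_torque": the same for the moment, N m; "grip_width": opening from 0.0 (shut) to 1.0 (fully open); "grip_force": force on a finger pad.
Only numpy, scipy, OpenCV 4.12 (cv2) and the standard library are available. Lean on these libraries where they do the work, as an engineer would, in place of code of your own. Each camera call takes 0.05 s, during which the arm holds its last target. There are 200 camera calls.

## Working session

There is one attempt and no reset: what is moved stays moved. The work goes in short steps, Python scripts to look and compute and a tool call to move; the robot and the scene stay as the last step left them, time stands still between calls to the robot, and variables do not carry over. Pictures are saved under pics/ and viewed, at most 12 in all, crops included, and the job is handed in when it is done.

Besides the shell and the picture viewer there is one more tool, called by a JSON object that holds its "method" and its "body", one argument or row to a line. carry_out: Moves the arm, as the interface text tells. Its arguments: {"type":"object","properties":{"motion":{"type":"string"},"newtons":{"type":"number"}},"required":["motion"]}

```bash
mkdir -p pics
python3 - <<'E'
from rig import status, eyes
import cv2, numpy as np
s=status.sense(); print(s['eef_pos'],s['eef_rot'],s['time_s'],s['grip_width'])
for n in ("side","top","wrist"):
    cv2.imwrite(f"pics/{n}0.png",eyes.snapshot(n)); c=eyes.camera_info(n); print(n,{k:np.round(v,4).tolist() for k,v in c.items()})
E
```

```text
[0.18485169 0.54385668 0.23032091] [-1.79896084e+02 -2.30053951e-02  1.61216906e+02] 0.0 0.9983294501964574
side {'intrinsics': [[532.5514, 0.0, 316.6394], [0.0, 532.5514, 241.6572], [0.0, 0.0, 1.0]], 'rvec': [2.2751, -0.6734, 0.2861], 'tvec': [-0.4731, 0.2916, 1.3716]}
top {'intrinsics': [[484.785, 0.0, 323.088], [0.0, 484.785, 247.5128], [0.0, 0.0, 1.0]], 'rvec': [2.1425, -2.1431, 0.1163], 'tvec': [0.0229, 0.5666, 1.429]}
wrist {'intrinsics': [[349.9636, 0.0, 316.6069], [0.0, 349.9636, 239.8806], [0.0, 0.0, 1.0]], 'mount': [[0.0002, -0.9454, -0.3258, 0.0839], [1.0, 0.0, 0.0004, -0.0001], [-0.0003, -0.3258, 0.9454, -0.1429], [0.0, 0.0, 0.0, 1.0]]}
```

View pics/top0.png

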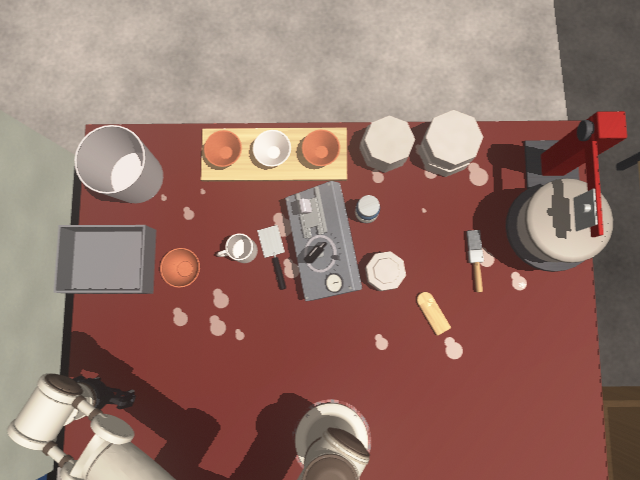

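View pics/side0.png

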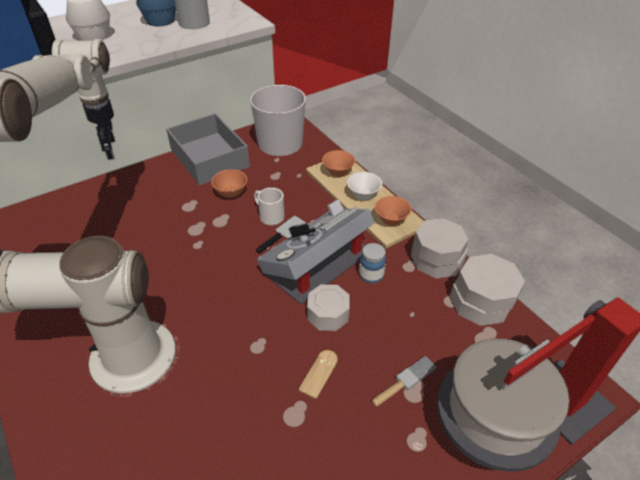

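View pics/wrist0.png

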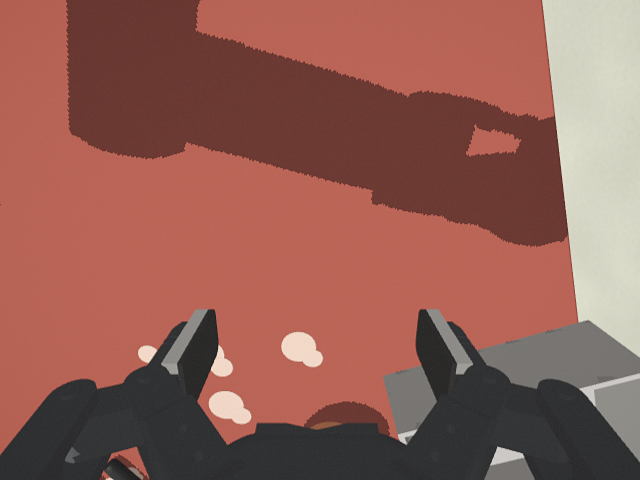

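The top view shows the console's face around px (322,240), with the handle at (305,205), the knob at about (318,252) and the low edge on the image's left. The side view shows the console at about (318,240). I'll enlarge both.

Run:
```python
import cv2, numpy as np
a=cv2.imread('pics/top0.png')[175:305,275:370]; b=cv2.imread('pics/side0.png')[195:305,250:380]
a=cv2.resize(a,None,fx=4,fy=4,interpolation=cv2.INTER_CUBIC); b=cv2.resize(b,None,fx=3.2,fy=3.2,interpolation=cv2.INTER_CUBIC)
o=np.zeros((520,800,3),np.uint8); o[:520,:380]=a; o[:b.shape[0],382:382+b.shape[1]]=b
cv2.imwrite('pics/crop.png',o)
```

```text
(no output)
```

View pics/crop.png

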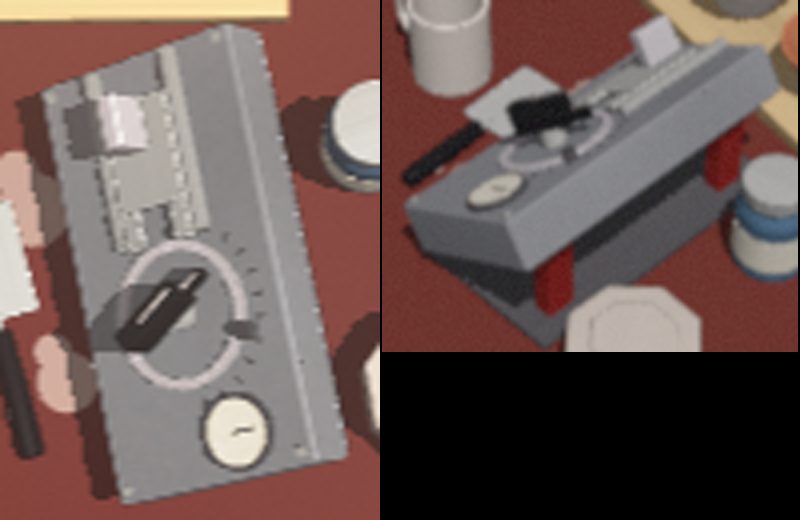

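The left crop (top view, ×4) shows face corners at (42,90), (230,25), (315,460) and (122,503). The nose tip is at (203,270), the wedge at (240,328) and the handle top at (122,120).

```bash
cat > h.py <<'E'
import cv2, numpy as np
from scipy.spatial.transform import Rotation as R
from rig import status, eyes
def cam(n, s=None):
    c=eyes.camera_info(n); K=np.array(c['intrinsics'])
    if n=='wrist':
        T=np.eye(4); T[:3,:3]=R.from_euler('xyz',s['eef_rot'],degrees=True).as_matrix(); T[:3,3]=s['eef_pos']
        T=T@np.array(c['mount']); return K,T[:3,:3],T[:3,3]
    Rm=cv2.Rodrigues(np.array(c['rvec'],float))[0]; return K,Rm.T,-Rm.T@np.array(c['tvec']).ravel()
def hit(cm,uv,p,n):
    K,Rw,o=cm; d=Rw@np.linalg.solve(K,[uv[0],uv[1],1.]); return o+d*((np.asarray(p)-o)@n)/(d@n)
def proj(cm,P):
    K,Rw,o=cm; c=K@(Rw.T@(np.asarray(P)-o)); return c[:2]/c[2]
def face(yaw):  # columns: up slope, left, normal
    return R.from_euler('z',yaw,degrees=True).as_matrix()@R.from_euler('y',-31.5,degrees=True).as_matrix()
def delta(pos,Rm,s=None):
    """shift (x120mm) and turn (x180deg) in present tool axes to the pose wanted"""
    s=s or status.sense(); R0=R.from_euler('xyz',s['eef_rot'],degrees=True)
    return np.round(R0.inv().apply(np.asarray(pos)-s['eef_pos'])/.12,3), np.round((R0.inv()*R.from_matrix(Rm)).as_rotvec(degrees=True)/180,4)
E
python3 - <<'E'
from h import *
c=cam('top'); uv=[(275+a/4,175+b/4) for a,b in((42,90),(230,25),(315,460),(122,503))]
P=[hit(c,u,[0,0,z],np.array([0,0,1.])) for u,z in zip(uv,(.0606,.1494,.1494,.0606))]; P=np.array(P); print(P.round(4))
d=(P[0]+P[1]-P[2]-P[3]); yaw=np.degrees(np.arctan2(d[1],d[0]))-90; C=P.mean(0); print('yaw',yaw,'C',C, [np.linalg.norm(P[i]-P[(i+1)%4]) for i in range(4)])
F=face(yaw); k=C-.035*F[:,1]; print('knob',k)
for nm,q,h in(('nose',(203,270),.022),('wedge',(232,328),.009),('handle',(122,120),.046)):
    p=hit(c,(275+q[0]/4,175+q[1]/4),k+h*F[:,2],F[:,2]); l=F.T@(p-k); print(nm,l.round(4),np.degrees(np.arctan2(-l[1],l[0])))
# view pose: camera straight in front of knob at 0.25 m; tool z=-normal
n=F[:,2]
M=np.array(eyes.camera_info('wrist')['mount'])
for sgn in(1,-1):
    # camera optical axis = -n ; tool y along +-face x
    for ang in(0,90):
        Rc0=np.column_stack([np.cos(np.radians(ang))*F[:,1]*sgn+np.sin(np.radians(ang))*F[:,0]*sgn, np.zeros(3), -n]); Rc0[:,1]=np.cross(-n,Rc0[:,0])
        Rt=Rc0@M[:3,:3].T; pt=k+.30*n-Rt@M[:3,3]
        print(sgn,ang,pt.round(3),delta(pt,Rt),'toolz',Rt[:,2].round(2))
E
```

```text
[[ 0.7163  0.1361  0.0606]
 [ 0.7417 -0.0064  0.1494]
 [ 0.4335 -0.0645  0.1494]
 [ 0.4059  0.0737  0.0606]]
yaw -78.97263092845584 C [0.57437983 0.03472981 0.105     ] [np.float64(0.1697717540427969), np.float64(0.31363895938668956), np.float64(0.16657447819698704), np.float64(0.31656529303885866)]
knob [0.54002607 0.02803509 0.105     ]
nose [0.037  0.0234 0.022 ] -32.357305828808535
wedge [ 0.0433 -0.0198  0.009 ] 24.6025684130654
handle [0.0097 0.1387 0.046 ] -86.01184121257174
1 0 [0.532 0.071 0.239] (array([-4.004, -2.8  , -0.071]), array([ 0.0361, -0.0626,  0.3331])) toolz [ 0.04 -0.21 -0.98]
1 90 [0.494 0.092 0.222] (array([-3.651, -2.734,  0.072]), array([-0.1894, -0.1846,  0.7704])) toolz [ 0.41 -0.42 -0.81]
-1 0 [0.521 0.126 0.205] (array([-3.773, -2.396,  0.214]), array([ 0.2899,  0.1675, -0.6149])) toolz [ 0.15 -0.76 -0.64]
-1 90 [0.558 0.105 0.222] (array([-4.125, -2.462,  0.071]), array([ 0.1951,  0.0551, -0.1309])) toolz [-0.23 -0.55 -0.81]
```

{"method": "carry_out", "body": {
  "motion": "-0.3 -0.18 0 0 0 0 1;-0.6 -0.36 0 0 0 0 1;-0.9 -0.54 0 0 0 0 1;-1 -0.6 0 0 0 0 1;-1 -0.6 0 0 0 0 1"
}}

```text
time_s: 0.57
eef_pos: [0.2775, 0.4352, 0.231]
eef_rot: [-179.9, 0.0, 161.0]
force: [0.2, -0.4, 0.2]
grip_width: 1.0
grip_force: 0.0
```

{"method": "carry_out", "body": {
  "motion": "-0.3 -0.18 0 0 0 0 1;-0.6 -0.36 0 0 0 0 1;-0.9 -0.54 0 0 0 0 1;-1 -0.6 0 0 0 0 1;-1 -0.6 0 0 0 0 1"
}}

```text
time_s: 0.98
eef_pos: [0.3675, 0.3292, 0.2312]
eef_rot: [-180.0, 0.0, 161.0]
force: [0.3, 0.0, -0.2]
grip_width: 1.005
grip_force: 0.0
```

{"method": "carry_out", "body": {
  "motion": "-0.3 -0.18 0 0 0 0 1;-0.6 -0.36 0 0 0 0 1;-0.9 -0.54 0 0 0 0 1;-1 -0.6 0 0 0 0 1;-1 -0.6 0 0 0 0 1"
}}

```text
time_s: 1.4
eef_pos: [0.4578, 0.2231, 0.2311]
eef_rot: [-180.0, 0.0, 161.1]
force: [-0.1, 0.4, -0.3]
grip_width: 1.0
grip_force: 0.0
```

{"method": "carry_out", "body": {
  "motion": "-0.3 -0.18 0 0 0 0 1;-0.6 -0.36 0 0 0 0 1;-0.9 -0.54 0 0 0 0 1;-1 -0.6 0 0 0 0 1;-1 -0.6 0 0 0 0 1"
}}

```text
time_s: 1.82
eef_pos: [0.548, 0.1168, 0.2309]
eef_rot: [180.0, -0.0, 161.1]
force: [-0.0, 1.2, 0.4]
grip_width: 0.998
grip_force: 0.0
```

{"method": "carry_out", "body": {
  "motion": "-0.12 -0.06 0.07 0.195 0.055 -0.13 1;-0.12 -0.06 0.07 0.195 0.055 -0.13 1;-0.12 -0.06 0.07 0.195 0.055 -0.13 1;-0.12 -0.06 0.07 0.195 0.055 -0.13 1;-0.12 -0.06 0.07 0.195 0.055 -0.13 1;-0.12 -0.06 0.07 0.195 0.055 -0.13 1;-0.12 -0.06 0.07 0.195 0.055 -0.13 1;-0.12 -0.06 0.07 0.195 0.055 -0.13 1;-0.12 -0.06 0.07 0.195 0.055 -0.13 1;-0.12 -0.06 0.07 0.195 0.055 -0.13 1"
}}

```text
time_s: 2.65
eef_pos: [0.5582, 0.1059, 0.224]
eef_rot: [-147.2, -15.9, -179.4]
force: [-1.1, -0.5, 0.0]
grip_width: 1.005
grip_force: 0.0
```

Run:
```python
from h import *
import json
s=status.sense(); print(s['time_s'],s['eef_pos'],s['eef_rot'],s['q'])
json.dump({k:np.asarray(s[k]).tolist() for k in('eef_pos','eef_rot')},open('s1.json','w'))
cv2.imwrite('pics/w1.png',eyes.snapshot('wrist'))
```

```text
2.65 [0.55815298 0.10590655 0.22396992] [-147.18367822  -15.86339979 -179.36823038] [ 13.37319017  27.68952947  75.93950215 -28.87694205  98.24633952
 -80.54637797]
```

View pics/w1.png

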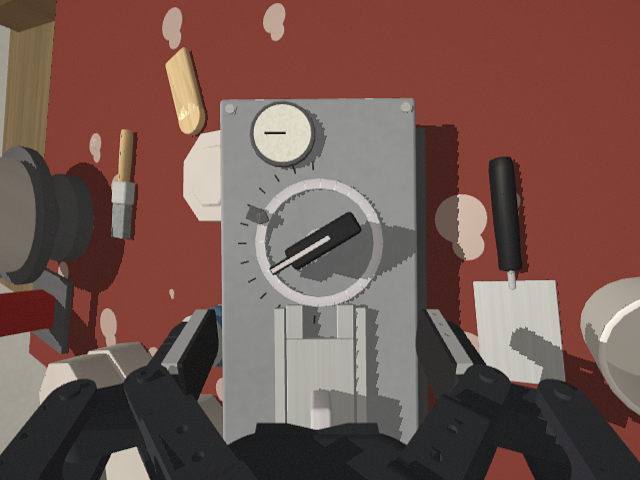

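The wrist view shows the ring centred near (320,242), the nose tip at about (273,271) and the wedge at about (258,214). The dial is at (283,133), and the handle is at the bottom near (320,405). Next I'll fit these.

```bash
cat > meas.py <<'E'
from h import *
import json
def circ(P):
    A=np.c_[2*P,np.ones(len(P))]; x=np.linalg.lstsq(A,(P**2).sum(1),rcond=None)[0]; return x[:2],np.sqrt(x[2]+x[:2]@x[:2])
def tr(img,s,F,k0,ringmin=150):
    c=cam('wrist',s); n=F[:,2]; h=img.max(2).astype(int)
    def loc(uv,z): return F.T@(hit(c,uv,k0+z*n,n)-k0)
    sat=img.max(2).astype(int)-img.min(2)
    m=(img.min(2)>ringmin)&(sat<45); vs,us=np.nonzero(m)
    L=np.array([loc((u,v),.003) for u,v in zip(us,vs)])[:,:2]
    ctr=np.zeros(2)
    for _ in range(6):
        r=np.hypot(*(L-ctr).T); P=L[abs(r-.048)<.0075]
        # inner/outer balanced: use angular bins' mid radii
        a=np.arctan2(*(P-ctr).T[::-1]); b=((a+np.pi)/(2*np.pi)*48).astype(int)
        Q=[]
        for i in range(48):
            S=P[b==i]
            if len(S)>8:
                rr=np.hypot(*(S-ctr).T)
                if np.ptp(rr)>.009: d=(i+.5)/48*2*np.pi-np.pi; Q.append(ctr+(rr.max()+rr.min())/2*np.array([np.cos(d),np.sin(d)]))
        ctr,rad=circ(np.array(Q))
    return c,ctr,rad,len(Q),loc
E
python3 - <<'E'
from meas import *
s=json.load(open('s1.json')); img=cv2.imread('pics/w1.png'); F=face(-78.97); k0=np.array([.54003,.02804,.105])
c,ctr,rad,nq,loc=tr(img,s,F,k0); print('ring',ctr,rad,nq)
# yaw from face edges
for v0,v1,us in((150,300,(205,235)),(110,300,(400,430))):
    g=cv2.GaussianBlur(img,(3,3),0).astype(float); red=g[:,:,2]-g[:,:,0]
    pts=[]
    for v in range(v0,v1,4):
        d=np.abs(np.diff(red[v,us[0]:us[1]])); pts.append(loc((us[0]+d.argmax()+.5,v),0)[:2])
    pts=np.array(pts); f=cv2.fitLine(pts.astype(np.float32),cv2.DIST_HUBER,0,.0005,.001).ravel(); print('edge',pts.mean(0),np.degrees(np.arctan2(f[0],f[1])))
hsv=cv2.cvtColor(img,cv2.COLOR_BGR2GRAY); 
sub=hsv[205:235,240:285]; print(sub[::2,::2])
cr=cv2.resize(img[180:420,225:405],None,fx=2.5,fy=2.5,interpolation=cv2.INTER_CUBIC); cv2.imwrite('pics/w1c.png',cr)
E
```

```text
ring [-0.00171843 -0.00067642] 0.048305842915324124 5
edge [ 0.08232637 -0.01413919] 179.9583
edge [-0.09379589 -0.03026397] 179.75462
[[147 147 144 148  61  90 122 147 146 145 146 146 146 144 195 193 196 199
  197 205 100  92  87]
 [146 146 144 144 149  93  84  79 109 147 148 148 145 188 193 196 199 197
  202 130  91  91 145]
 [146 146 147 145 145  87  87  87  85  81  78 110 130 163 196 197 197 200
  162  89  92  88 145]
 [146 147 147 147 104  89  91  90  87  86  84  95  97 131 131 200 199 184
   92  89 134 130 144]
 [148 147 148 137  86  85  85  88  87  99  89 103  86  87 137 169 170 146
   91 148 147 146 145]
 [148 148 147 115  90  90  87  86  97 103 102  86  88  60 141 141 104  91
   95 119 116 146 146]
 [147 147 148  91  91  90  91  88  99  86  94  88  87  88 111 139  92  91
   92  94  89 150 147]
 [146 148 147 133 116  89  91  91  88  95  87  87  87  89  70 110  93  93
   94  94  92  87 146]
 [149 149 147 147 148 141 113  81  89 105  88  89  88  59 121  95  92  93
   94  92  93  90 146]
 [ 86  80 108 134 147 145 147 149 136  95  66  76 126 142 123  93  94  93
   93  93  91  88 146]
 [149 141 126 101 112 144 145 146 145 186 172 186 140 139  93  92  91  93
   91 131 133 130 146]
 [148 146 145 145 146 145 146 145 141 194 196 204 200 197  88  92  91  89
   88 144 145 145 144]
 [148 145 146 146 145 146 145 144 150 194 195 199 199 148  89  92  87 146
  145 145 146 144 143]
 [146 145 145 146 146 144 145 145 164 193 196 198 198 125  91  92 128 144
  144 144 142 144 143]
 [144 146 145 146 145 145 142 143 181 193 196 198 201 107  93  92 143 144
  143 142 142 144 142]]
```

View pics/w1c.png

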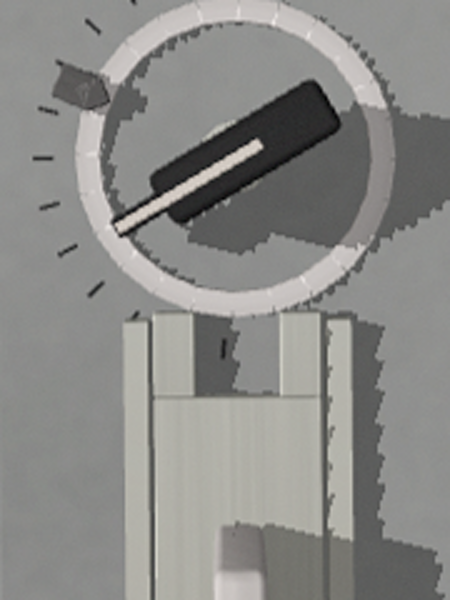

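The crop shows the nose tip at (118,228), the wedge's inner point at (108,101) and its outer edge from (60,65) to (52,95). The ring's outer edge spans x 76 to 395. The handle's near end is at (240,530), and the fork's slot runs from x 193 to 280.

Run:
```python
from meas import *
s=json.load(open('s1.json')); img=cv2.imread('pics/w1.png'); F=face(-78.97); k0=np.array([.54003,.02804,.105]); n=F[:,2]
g=cv2.cvtColor(img,cv2.COLOR_BGR2GRAY); c=cam('wrist',s)
m=np.zeros_like(g); cv2.circle(m,(320,242),68,255,-1); m[(g<165)]=0
m=cv2.morphologyEx(m,cv2.MORPH_OPEN,np.ones((3,3)))
vs,us=np.nonzero(m)
for it in range(4):
    L=np.array([F.T@(hit(c,(u,v),k0+.003*n,n)-k0) for u,v in zip(us,vs)])[:,:2]; ctr=np.zeros(2)
    for _ in range(5):
        d=L-ctr; r=np.hypot(*d.T); b=((np.arctan2(d[:,1],d[:,0])+np.pi)/(2*np.pi)*60).astype(int)
        O=np.array([L[b==i][np.argmax(r[b==i])] for i in range(60) if (b==i).any()])
        ro=np.hypot(*(O-ctr).T); O=O[abs(ro-np.median(ro))<.0025]; ctr,rad=circ(O)
    kk=k0+F[:,:2]@ctr; 
    print(it,ctr.round(5),rad.round(4),len(O))
    ray=kk-c[2]; k0=kk+ray*(.105-kk[2])/ray[2]
print('knob',k0)
def P(x,y,z): 
    l=F.T@(hit(c,(225+x/2.5,180+y/2.5),k0+z*n,n)-k0); print((x,y),l.round(4),'ang',np.degrees(np.arctan2(-l[1],l[0])).round(2)); return l
P(118,228,.029); P(122,226,.029)
a=P(262,143,.046);b=P(170,196,.046); print('line',np.degrees(np.arctan2(-(b-a)[1],(b-a)[0])))
P(108,101,.009);P(56,80,.009);P(80,90,.009)
P(228,527,.046);P(262,527,.046); P(236,395,.0105)
wm=np.zeros_like(g); wm[203:228,243:272]=((g[203:228,243:272]<118))*255
no,lab,st,ce=cv2.connectedComponentsWithStats(wm); i=1+st[1:,4].argmax(); print(st[i],ce[i]); q=(ce[i]-[225,180])*2.5; P(*q,.007)
json.dump({'k':k0.tolist(),'yaw':-78.97},open('k.json','w'))
```

```text
0 [-0.00189  0.00204] 0.0544 49
1 [ 0. -0.] 0.0542 49
2 [-0.  0.] 0.0542 49
3 [ 0. -0.] 0.0542 49
knob [0.54160081 0.03060111 0.105     ]
(118, 228) [0.0363 0.0221 0.029 ] ang -31.29
(122, 226) [0.0351 0.0215 0.029 ] ang -31.46
(262, 143) [-0.0079 -0.0039  0.046 ] ang 153.48
(170, 196) [0.019  0.0113 0.046 ] ang -30.8
line -29.577569681624155
(108, 101) [ 0.0419 -0.0185  0.009 ] ang 23.79
(56, 80) [ 0.0592 -0.0256  0.009 ] ang 23.37
(80, 90) [ 0.0512 -0.0222  0.009 ] ang 23.43
(228, 527) [0.0027 0.1079 0.046 ] ang -88.56
(262, 527) [-0.0072  0.108   0.046 ] ang -93.81
(236, 395) [-0.0001  0.0795  0.0105] ang -90.09
[246 204  26  24 339] [257.99410029 215.47787611]
(np.float64(82.48525073746308), np.float64(88.69469026548671)) [ 0.0507 -0.0228  0.007 ] ang 24.17
```

```bash
cat >> h.py <<'E'
import json, os
def target(kx,ky,h,ang,flip=1):
    """TCP at local (kx,ky,h) from knob axis; tool x = flip * direction at angle ang"""
    d=json.load(open('k.json')); F=face(d['yaw']); a=np.radians(ang); x=flip*(np.cos(a)*F[:,0]-np.sin(a)*F[:,1]); z=-F[:,2]
    return np.array(d['k'])+F@[kx,ky,h], np.column_stack([x,np.cross(z,x),z])
E
python3 - <<'E'
from h import *
for f in(1,-1):
    print(f,delta(*target(0,0,.09,-31,f)))
E
```

```text
1 (array([0.112, 0.017, 0.464]), array([ 0.1112, -0.062 , -0.667 ]))
-1 (array([0.112, 0.017, 0.464]), array([-0.0534, -0.0958,  0.3228]))
```

{"method": "carry_out", "body": {
  "motion": "0.11 0.017 0.1 -0.053 -0.096 0.323 1;0.11 0.017 0.2 -0.053 -0.096 0.323 1;0.11 0.017 0.3 -0.053 -0.096 0.323 1;0.112 0.017 0.464 -0.053 -0.096 0.323 1;0.112 0.017 0.464 -0.053 -0.096 0.323 1;0.112 0.017 0.464 -0.053 -0.096 0.323 1;0.112 0.017 0.464 -0.053 -0.096 0.323 1;0.112 0.017 0.464 -0.053 -0.096 0.323 1;0.112 0.017 0.464 -0.053 -0.096 0.323 1;0.112 0.017 0.464 -0.053 -0.096 0.323 1;0.112 0.017 0.464 -0.053 -0.096 0.323 1;0.112 0.017 0.464 -0.053 -0.096 0.323 1",
  "newtons": 60
}}

```text
time_s: 3.7
eef_pos: [0.5327, 0.0765, 0.1813]
eef_rot: [-162.3, 26.6, 136.4]
force: [0.3, -0.2, 0.4]
grip_width: 1.0
grip_force: 0.0
```

Run:
```python
from h import *
s=status.sense(); print(s['q'],s['time_s']); print(delta(*target(0,0,.017,-31,-1)))
cv2.imwrite('pics/w2.png',eyes.snapshot('wrist'))
```

```text
[ 12.43531991  11.32679222 100.18998286 -33.28190659  72.61354161
 -18.32608624] 3.7
(array([0.001, 0.001, 0.604]), array([-0.0007,  0.0002,  0.0008]))
```

View pics/w2.png

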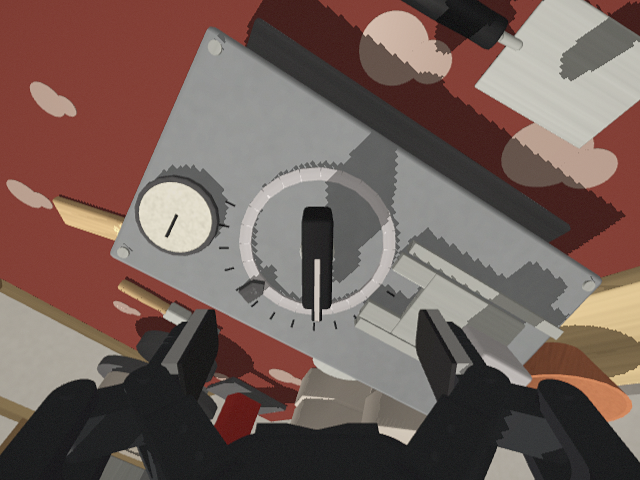

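The knob now lies straight along the tool x axis at u≈317, midway between the fingers (212 and 422). I'll descend and grip it.

{"method": "carry_out", "body": {
  "motion": "0 0 0.25 0 0 0 1;0 0 0.45 0 0 0 1;0 0 0.58 0 0 0 1;0 0 0.6 0 0 0 1;0 0 0.6 0 0 0 1;0 0 0.6 0 0 0 -1;0 0 0.6 0 0 0 -1;0 0 0.6 0 0 0 -1;0 0 0.6 0 0 0 -1;0 0 0.6 0 0 0 -1;0 0 0.6 0 0 0 -1;0 0 0.6 0 0 0 -1",
  "newtons": 60
}}

```text
time_s: 4.75
eef_pos: [0.5396, 0.04, 0.12]
eef_rot: [-162.3, 26.6, 136.4]
force: [-3.0, 2.3, 4.6]
grip_width: 0.206
grip_force: 58.7
```

{"method": "carry_out", "body": {
  "motion": "0 0 0 0 0 0 -1;0 0 0 0 0 0 -1;0 0 0 0 0 0 -1;0 0 0 0 0 0 -1"
}}

```text
time_s: 5.08
eef_pos: [0.5395, 0.04, 0.12]
eef_rot: [-162.3, 26.6, 136.3]
force: [-4.1, 1.9, 6.1]
grip_width: 0.201
grip_force: 58.9
```

{"method": "carry_out", "body": {
  "motion": "0 0 0 0 0 0.035 -1;0 0 0 0 0 0.07 -1;0 0 0 0 0 0.105 -1;0 0 0 0 0 0.14 -1;0 0 0 0 0 0.175 -1;0 0 0 0 0 0.21 -1;0 0 0 0 0 0.245 -1;0 0 0 0 0 0.28 -1;0 0 0 0 0 0.304 -1;0 0 0 0 0 0.304 -1;0 0 0 0 0 0.304 -1;0 0 0 0 0 0.304 -1"
}}

```text
time_s: 6.08
eef_pos: [0.5396, 0.04, 0.12]
eef_rot: [166.2, 28.7, 73.8]
force: [-2.7, 2.8, 5.6]
grip_width: 0.2
grip_force: 59.0
```

Run:
```python
from h import *
s=status.sense(); print(s['q'],s['force'],s['ft_torque'])
F=face(-78.97); x=-F.T@R.from_euler('xyz',s['eef_rot'],degrees=True).as_matrix()[:,0]; print('ang',np.degrees(np.arctan2(-x[1],x[0])), delta(*target(0,0,.017,23.7,-1)))
```

```text
[  8.49219737  15.05210085 103.56083717 -35.39864335  64.73573631
  37.57303436] [-2.74611857  2.80559198  5.5560308 ] [ 0.23636232  0.30456846 -0.201505  ]
ang 23.62528947496291 (array([-0.003,  0.003,  0.007]), array([-0.0002,  0.0008,  0.0004]))
```

Release, back straight out and look.

{"method": "carry_out", "body": {
  "motion": "0 0 0 0 0 0 1;0 0 0 0 0 0 1;0 0 0 0 0 0 1;0 0 0 0 0 0 1;0 0 0 0 0 0 1;0 0 0 0 0 0 1;0 0 -0.3 0 0 0 1;0 0 -0.6 0 0 0 1;0 0 -0.9 0 0 0 1;0 0 -1 0 0 0 1;0 0 -1 0 0 0 1;0 0 -1 0 0 0 1"
}}

```text
time_s: 7.08
eef_pos: [0.5276, 0.1015, 0.2209]
eef_rot: [166.3, 28.8, 73.9]
force: [0.4, -0.2, -1.1]
grip_width: 1.0
grip_force: 0.0
```

Run:
```python
from h import *
s=status.sense(); img=eyes.snapshot('wrist'); cv2.imwrite('pics/w3.png',img); c=cam('wrist',s)
json.dump({k:np.asarray(s[k]).tolist() for k in('eef_pos','eef_rot')},open('s3.json','w'))
k=np.array(json.load(open('k.json'))['k']); u,v=proj(c,k).astype(int); print(u,v)
x0,y0=u-110,v-90; print(x0,y0); cv2.imwrite('pics/w3c.png',cv2.resize(img[y0:y0+180,x0:x0+220],None,fx=3.3,fy=3.3,interpolation=cv2.INTER_CUBIC))
```

```text
317 226
207 136
```

View pics/w3c.png

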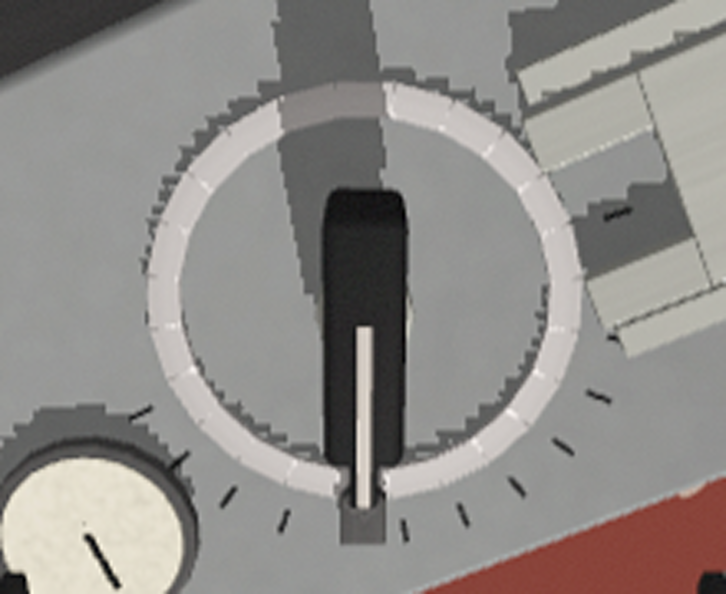

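The nose (x≈364) sits centred on the wedge (341 to 386, middle 363.5), so it is aligned to within a fraction of a degree. Next is the lock handle.

Run:
```python
from h import *
print(delta(*target(0,.145,.09,90,-1)))
```

```text
(array([0.477, 1.121, 0.373]), array([-2.000e-04,  1.600e-03,  3.693e-01]))
```

{"method": "carry_out", "body": {
  "motion": "0.1 0.2 0.05 0 0 0.369 1;0.2 0.4 0.1 0 0 0.369 1;0.3 0.6 0.15 0 0 0.369 1;0.4 0.8 0.2 0 0 0.369 1;0.477 0.95 0.2 0 0 0.369 1;0.477 1 0.2 0 0 0.369 1;0.477 1 0.2 0 0 0.369 1;0.477 1 0.2 0 0 0.369 1;0.477 1 0.2 0 0 0.369 1;0.477 1 0.2 0 0 0.369 1;0.477 1 0.2 0 0 0.369 1;0.477 1 0.2 0 0 0.369 1",
  "newtons": 25
}}

```text
time_s: 8.13
eef_pos: [0.6588, 0.117, 0.196]
eef_rot: [148.4, 0.4, 11.0]
force: [0.4, -0.5, -0.3]
grip_width: 1.002
grip_force: 0.0
```

Run:
```python
from h import *
s=status.sense(); print(s['q'],s['time_s']); print(delta(*target(0,.145,.09,90,-1)), delta(*target(0,.145,.015,90,-1)))
img=eyes.snapshot('wrist'); cv2.imwrite('pics/w4.png',img)
c=cam('wrist',s); d=json.load(open('k.json')); F=face(d['yaw'])
for x,y,h in((.008,.125,.046),(-.008,.125,.046),(.008,.165,.046),(-.008,.165,.046)): print(proj(c,np.array(d['k'])+F@[x,y,h]).round())
```

```text
[ 13.50301424  29.0311578   75.8305071  -32.24605682  79.0040026
  99.83699289] 8.1333
(array([0.113, 0.047, 0.168]), array([0.0008, 0.0019, 0.0008])) (array([0.116, 0.046, 0.793]), array([0.0008, 0.0019, 0.0008]))
[337. 268.]
[312. 268.]
[339. 207.]
[312. 207.]
```

View pics/w4.png

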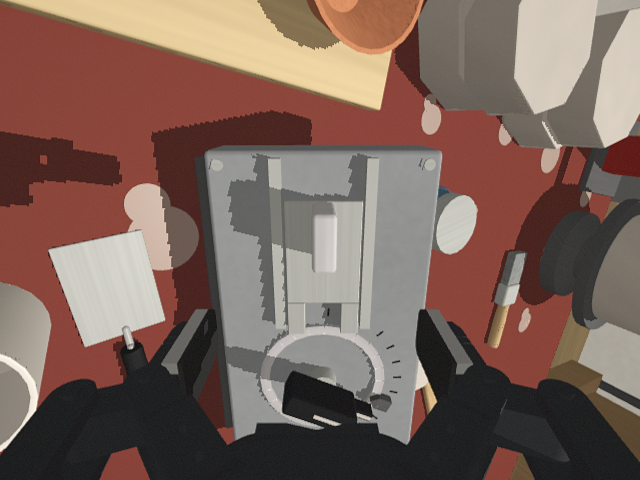

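The handle spans u 312–337, v 203–272, which matches the predicted box (312–338, 207–268). I'll descend and grip it gently.

{"method": "carry_out", "body": {
  "motion": "0.114 0.047 0.15 0.001 0.002 0.001 1;0.115 0.047 0.35 0.001 0.002 0.001 1;0.116 0.047 0.6 0.001 0.002 0.001 1;0.116 0.047 0.78 0.001 0.002 0.001 1;0.116 0.047 0.78 0.001 0.002 0.001 1;0.116 0.047 0.78 0.001 0.002 0.001 1;0.116 0.047 0.78 0.001 0.002 0.001 -1;0.116 0.047 0.78 0.001 0.002 0.001 -1;0.116 0.047 0.78 0.001 0.002 0.001 -1;0.116 0.047 0.78 0.001 0.002 0.001 -1;0.116 0.047 0.78 0.001 0.002 0.001 -1;0.116 0.047 0.78 0.001 0.002 0.001 -1",
  "newtons": 25
}}

```text
time_s: 9.18
eef_pos: [0.6836, 0.0699, 0.1217]
eef_rot: [148.7, -0.4, 11.1]
force: [-0.2, -0.8, 6.4]
grip_width: 0.179
grip_force: 30.8
```

{"method": "carry_out", "body": {
  "motion": "0 0 0 0 0 0 -1;0 0 0 0 0 0 -1;0 0 0 0 0 0 -1;0 0 0 0 0 0 -1"
}}

```text
time_s: 9.52
eef_pos: [0.6836, 0.0698, 0.1218]
eef_rot: [148.7, -0.4, 11.1]
force: [-0.5, 5.3, 0.4]
grip_width: 0.184
grip_force: 30.4
```

Run:
```python
from h import *
print(delta(*target(0,.075,.0165,90,-1)))
```

```text
(array([-0.599,  0.008,  0.027]), array([-0.0009, -0.0019, -0.0007]))
```

{"method": "carry_out", "body": {
  "motion": "-0.06 0 0 0 0 0 -1;-0.12 0 0 0 0 0 -1;-0.18 0 0 0 0 0 -1;-0.24 0 0 0 0 0 -1;-0.3 0 0 0 0 0 -1;-0.36 0 0 0 0 0 -1;-0.4 0 0 0 0 0 -1;-0.4 0 0 0 0 0 -1",
  "newtons": 40
}}

```text
time_s: 10.18
eef_pos: [0.6361, 0.0602, 0.1218]
eef_rot: [148.6, -0.4, 11.1]
force: [-1.7, 6.2, 1.7]
grip_width: 0.178
grip_force: 41.7
```

{"method": "carry_out", "body": {
  "motion": "-0.04 0 0 0 0 0 -1;-0.08 0 0 0 0 0 -1;-0.12 0 0 0 0 0 -1;-0.15 0 0 0 0 0 -1;-0.17 0 0 0 0 0 -1;-0.18 0 0 0 0 0 -1;-0.19 0 0 0 0 0 -1;-0.19 0 0 0 0 0 -1"
}}

```text
time_s: 10.85
eef_pos: [0.619, 0.0569, 0.122]
eef_rot: [148.7, -1.0, 11.4]
force: [20.1, 6.5, -10.8]
grip_width: 0.175
grip_force: 40.0
```

Run:
```python
from h import *
s=status.sense(); d=json.load(open('k.json')); print(s['force'], (face(d['yaw']).T@(s['eef_pos']-np.array(d['k']))).round(4))
```

```text
[ 20.13000962   6.51237835 -10.83264681] [-0.0005  0.081   0.0203]
```

{"method": "carry_out", "body": {
  "motion": "0.04 0 0 0 0 0 -1;0.04 0 0 0 0 0 -1;0.04 0 0 0 0 0 1;0.04 0 0 0 0 0 1;0.04 0 0 0 0 0 1;0.04 0 0 0 0 0 1;0.04 0 0 0 0 0 1;0.04 0 -0.3 0 0 0 1;0.04 0 -0.6 0 0 0 1;0.04 0 -0.9 0 0 0 1;0.04 0 -1 0 0 0 1;0.04 0 -1 0 0 0 1"
}}

```text
time_s: 11.85
eef_pos: [0.6081, 0.1185, 0.228]
eef_rot: [148.6, -0.7, 11.1]
force: [0.3, 0.5, -0.5]
grip_width: 1.006
grip_force: 0.0
```

{"method": "carry_out", "body": {
  "motion": "-0.2 0 -0.2 0 0 0 1;-0.5 0 -0.4 0 0 0 1;-0.8 0 -0.5 0 0 0 1;-1 0 -0.5 0 0 0 1;-1 0 -0.5 0 0 0 1;-1 0 -0.5 0 0 0 1"
}}

```text
time_s: 12.35
eef_pos: [0.4811, 0.1237, 0.2726]
eef_rot: [148.5, -0.2, 11.0]
force: [-0.4, 0.3, 0.4]
grip_width: 1.0
grip_force: 0.0
```

Run:
```python
from h import *
s=status.sense(); print(s['time_s']); img=eyes.snapshot('wrist'); cv2.imwrite('pics/w5.png',img); c=cam('wrist',s)
json.dump({k:np.asarray(s[k]).tolist() for k in('eef_pos','eef_rot')},open('s5.json','w'))
d=json.load(open('k.json')); F=face(d['yaw']); k=np.array(d['k'])
u,v=proj(c,k+F@[0,.03,.02]).astype(int); x0,y0=max(0,u-110),max(0,v-100); print(x0,y0)
for x,y,h in((.008,.055,.046),(-.008,.055,.046),(.008,.095,.046),(-.008,.095,.046),(.028,-.012,.0105),(.028,.14,.0105)): print(((proj(c,k+F@[x,y,h])-[x0,y0])*2.8).round())
cv2.imwrite('pics/w5c.png',cv2.resize(img[y0:y0+210,x0:x0+230],None,fx=2.8,fy=2.8,interpolation=cv2.INTER_CUBIC))
```

```text
12.35
206 35
[338. 190.]
[281. 191.]
[339.  29.]
[279.  30.]
[393. 409.]
[ 406. -123.]
```

View pics/w5c.png

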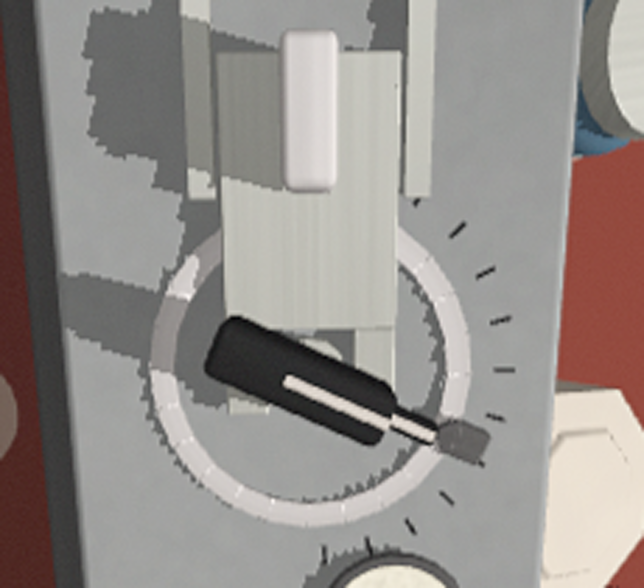

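The handle spans v 29–191 in the crop, with the home position predicted at 30–190. The nose is still on the wedge. I'll measure the handle ends and the slot bottom precisely before and after.

Run:
```python
from h import *
d=json.load(open('k.json')); F=face(d['yaw']); k=np.array(d['k']); n=F[:,2]
i4=cv2.imread('pics/w4.png'); i5=cv2.imread('pics/w5.png')
def seg(img,x0,x1,y0,y1):
    g=cv2.GaussianBlur(img,(1,1),0).astype(int); sat=(g[:,:,2]-g[:,:,1]); m=np.zeros(img.shape[:2],np.uint8); m[y0:y1,x0:x1]=((sat[y0:y1,x0:x1]>=4))*255
    no,l,st,ce=cv2.connectedComponentsWithStats(m); i=1+st[1:,4].argmax(); return st[i]
print(seg(i4,300,350,190,285),seg(i5,296,336,36,115))
s5=json.load(open('s5.json')); c=cam('wrist',s5)
st=seg(i5,296,336,36,115)
for v in(st[1],st[1]+st[3]): print('home? y', (F.T@(hit(c,(st[0]+st[2]/2,v),k+.046*n,n)-k)).round(4))
u=int(206+310/2.8)
# slot bottom
print(i5[148:162,322:330].mean(2).mean(1).round(), 'slotbottom', (F.T@(hit(c,(206+375/2.8,35+328/2.8),k+.0105*n,n)-k)).round(4))
s=status.sense()
# wedge/ring recheck of the axis in this view: outer ring left/right/bottom px
for q in((151,365),(471,365),(310,527)): print((F.T@(hit(c,(206+q[0]/2.8,35+q[1]/2.8),k+.003*n,n)-k)).round(4))
```

```text
[ 311  203   27   70 1580] [ 306   45   21   59 1117]
home? y [0.0002 0.0953 0.046 ]
home? y [0.0001 0.0543 0.046 ]
[187. 187. 188. 188. 145.  99. 103. 103. 106. 116. 129. 144. 158. 153.] slotbottom [0.0214 0.0146 0.0105]
[-0.0537  0.002   0.003 ]
[0.0546 0.0018 0.003 ]
[-0.     -0.0551  0.003 ]
```

Handle and slot agree with fully home to about 1 mm. I'll re-grip and push harder to confirm it is against the stop.

Run:
```python
from h import *
print(delta(*target(0,.078,.09,90,-1)),delta(*target(0,.078,.0165,90,-1)))
```

```text
(array([ 0.987, -0.002,  0.892]), array([-0.0002, -0.0008, -0.0008])) (array([ 0.985, -0.002,  1.505]), array([-0.0002, -0.0008, -0.0008]))
```

{"method": "carry_out", "body": {
  "motion": "0.3 0 0.2 0 0 0 1;0.6 0 0.4 0 0 0 1;0.85 0 0.6 0 0 0 1;0.985 0 0.8 0 0 0 1;0.985 0 0.9 0 0 0 1;0.985 -0.002 0.9 0 -0.001 -0.001 1;0.985 -0.002 0.9 0 -0.001 -0.001 1"
}}

```text
time_s: 12.98
eef_pos: [0.6089, 0.0913, 0.1812]
eef_rot: [148.6, 0.1, 11.0]
force: [-0.1, 0.1, -0.0]
grip_width: 0.998
grip_force: 0.0
```

{"method": "carry_out", "body": {
  "motion": "0 0 0.2 0 0 0 1;0 0 0.4 0 0 0 1;0 0 0.55 0 0 0 1;0 0 0.6 0 0 0 1;0 0 0.6 0 0 0 1;0 0 0.6 0 0 0 -1;0 0 0.6 0 0 0 -1;0 0 0.6 0 0 0 -1;0 0 0.6 0 0 0 -1;0 0 0.6 0 0 0 -1;0 0 0.6 0 0 0 -1;0 0 0.6 0 0 0 -1",
  "newtons": 80
}}

```text
time_s: 13.98
eef_pos: [0.6169, 0.0563, 0.1216]
eef_rot: [148.6, -0.1, 11.1]
force: [-1.0, 4.0, 3.9]
grip_width: 0.174
grip_force: 78.2
```

{"method": "carry_out", "body": {
  "motion": "0 0 0 0 0 0 -1;0 0 0 0 0 0 -1;0 0 0 0 0 0 -1"
}}

```text
time_s: 14.23
eef_pos: [0.6169, 0.0563, 0.1215]
eef_rot: [148.6, -0.1, 11.1]
force: [-2.1, 4.7, 2.9]
grip_width: 0.175
grip_force: 78.2
```

{"method": "carry_out", "body": {
  "motion": "-0.02 0 0 0 0 0 -1;-0.04 0 0 0 0 0 -1;-0.05 0 0 0 0 0 -1;-0.05 0 0 0 0 0 -1;-0.05 0 0 0 0 0 -1"
}}

```text
time_s: 14.65
eef_pos: [0.616, 0.0562, 0.1218]
eef_rot: [148.7, -0.8, 11.4]
force: [21.0, 6.2, -11.6]
grip_width: 0.17
grip_force: 78.4
```

It moved only 0.9 mm against 21 N (its friction is 3 N), so it is on the end stop. I'll unload, release, retract and take a final look.

{"method": "carry_out", "body": {
  "motion": "0.04 0 0 0 0 0 -1;0.04 0 0 0 0 0 -1;0.04 0 0 0 0 0 1;0.04 0 0 0 0 0 1;0.04 0 0 0 0 0 1;0.04 0 0 0 0 0 1;0.04 0 0 0 0 0 1;0.04 0 -0.3 0 0 0 1;0.04 0 -0.6 0 0 0 1;0.04 0 -0.9 0 0 0 1;0.04 0 -1 0 0 0 1;0.04 0 -1 0 0 0 1"
}}

```text
time_s: 15.65
eef_pos: [0.6053, 0.1181, 0.2279]
eef_rot: [148.6, -0.5, 11.2]
force: [-0.2, -0.4, -0.5]
grip_width: 1.0
grip_force: 0.0
```

{"method": "carry_out", "body": {
  "motion": "-0.2 0 -0.2 0 0 0 1;-0.5 0 -0.4 0 0 0 1;-0.8 0 -0.5 0 0 0 1;-1 0 -0.5 0 0 0 1;-1 0 -0.5 0 0 0 1;-1 0 -0.5 0 0 0 1"
}}

```text
time_s: 16.15
eef_pos: [0.4785, 0.1233, 0.273]
eef_rot: [148.5, 0.1, 11.1]
force: [0.3, -0.1, 0.3]
grip_width: 1.001
grip_force: 0.0
```

Run:
```python
from h import *
s=status.sense(); print(s['time_s'],s['force']); img=eyes.snapshot('wrist'); c=cam('wrist',s)
d=json.load(open('k.json')); F=face(d['yaw']); k=np.array(d['k'])
u,v=proj(c,k+F@[0,.03,.02]).astype(int); x0,y0=u-110,max(0,v-100)
cv2.imwrite('pics/w6c.png',cv2.resize(img[y0:y0+210,x0:x0+230],None,fx=2.8,fy=2.8,interpolation=cv2.INTER_CUBIC))
```

```text
16.15 [ 0.34513355 -0.10069053  0.30846063]
```

View pics/w6c.png

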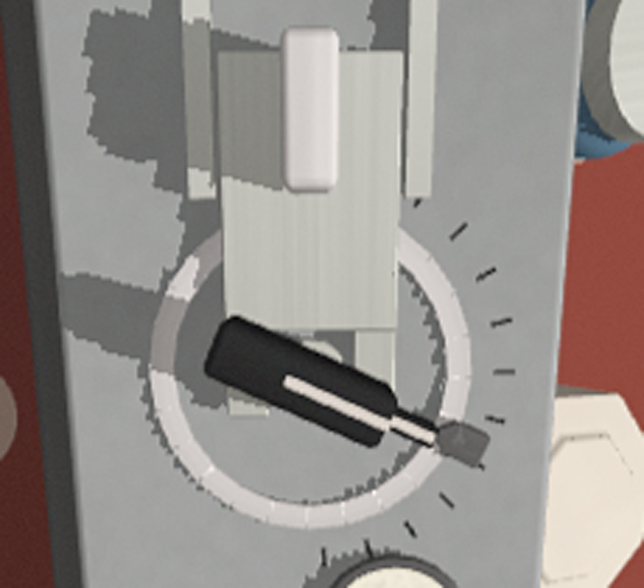

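The fork is unchanged from the first push, with its handle at v 28–191. The nose tip at (430,435) still meets the wedge's inner point at (437,438), and the robot is clear. Handing in.

```bash
python3 -c "
from rig import order; print(order.sign_off())"
```

```text
the job is handed in; nothing more can be done
None
```

The job is handed in: the knob's nose is on the wedge, the locking fork is against its end stop around the neck, the arm touched nothing else that I saw, and it took about 16 s; the sign-off gave no verdict.

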